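# Load the glass lap and engage its drive

### The job

Load every loose glass blank into the lap's pan, one to a bay and standing flat on its base, and slide the speed slider right down to its zero end. With the pan loaded and the speed still at zero, lift the lockout collar on the drive lever, push the lever away from you through the gate to the run end and let the collar drop home there; only then slide the speed up to the brass pointer clip. Leave the other things on the bench where they are.

Things in the scene. Friction and masses are not known exactly. Their poses are not given: they have to be found in the camera images.
- blank_1: glass blank: plain green glass disc 50 mm in diameter, 34 mm tall, about 0.16 kg, standing flat on its base, top edge bevelled to the eye (it grips as a straight cylinder). Origin: centre of its underside, z up. Only some of the four are present. Starts in any of five spots on the bench left of the lap, the frit jar in another of them.
- blank_2: glass blank: plain green glass disc 50 mm in diameter, 34 mm tall, about 0.16 kg, standing flat on its base, top edge bevelled to the eye (it grips as a straight cylinder). Origin: centre of its underside, z up. Only some of the four are present. Starts in any of five spots on the bench left of the lap, the frit jar in another of them.
- blank_3: glass blank: plain green glass disc 50 mm in diameter, 34 mm tall, about 0.16 kg, standing flat on its base, top edge bevelled to the eye (it grips as a straight cylinder). Origin: centre of its underside, z up. Only some of the four are present. Starts in any of five spots on the bench left of the lap, the frit jar in another of them.
- blank_4: glass blank: plain green glass disc 50 mm in diameter, 34 mm tall, about 0.16 kg, standing flat on its base, top edge bevelled to the eye (it grips as a straight cylinder). Origin: centre of its underside, z up. Only some of the four are present. Starts in any of five spots on the bench left of the lap, the frit jar in another of them.
- pan_floor (a point): centre of the inner floor of the square aluminium pan on the right part of the fixed grey lap (base 210 x 330 x 50 mm, its middle 65 mm left of this point). Pan 171 mm square outside; its rim and cross-shaped divider are 5 mm thick and stand 11 mm above the floor, which is 55 mm above the bench. x away from the robot, y to its left (the lap's yaw varies by 0.15 rad either way), z up.
- bay_1 (a point): centre of the floor of one of the pan's four square bays (near right); each bay is 78 mm square inside, with walls 11 mm high, and takes one blank
- bay_2 (a point): centre of the floor of one of the pan's four square bays (near left); each bay is 78 mm square inside, with walls 11 mm high, and takes one blank
- bay_3 (a point): centre of the floor of one of the pan's four square bays (far right); each bay is 78 mm square inside, with walls 11 mm high, and takes one blank
- bay_4 (a point): centre of the floor of one of the pan's four square bays (far left); each bay is 78 mm square inside, with walls 11 mm high, and takes one blank
- lever_pivot (a point): pivot of the drive lever, inside the lap, 70 mm above the bench and 175 mm to the left of the pan's centre. Axes as the lap's: the lever swings about this y axis, x is the run direction (away from the robot), z up.
- drive_lever (a joint): angle of the drive lever, rad: 0 upright, negative leaning to the robot (off, end stop -0.35), positive leaning away (run, end stop +0.35). Stays where left (2.5 N at the collar moves it). With the collar down a tooth in the gate blocks it from -0.18 to +0.18. A 10 mm rod with a black finger grip at the tip (19 mm in diameter, 120 to 146 mm from the pivot).
- lock_collar (a joint): lift of the lockout collar along the lever, m: 0 down on its seat, 0.018 at its upper stop. A spring pulls it down (3 N when down, 6 N when up). It must be up by about 0.012 or more to pass over the tooth; past the tooth it drops to 0 again once released and locks the lever there.
- collar_mid (a point): centre of the lockout collar, a knurled aluminium ring round the lever, 42 mm in diameter, 16 mm tall, 112 mm from the pivot when down; it slides up around the black finger grip, whose tip is 34 mm above this point. Axes turn with the lever: z to its tip, x run direction, y along the pivot. Below it key and gate are 28 mm wide in y; beside them it is free down to 80 mm above the bench.
- speed (a joint): position of the speed slider, m: 0 at the zero end (the right-hand end, where the white scale ticks are shortest), 0.100 at full speed (left-hand end, longest ticks). Friction 1.5 N; stays where it is left.
- speed_top (a point): centre of the top face of the speed slider's black grip: 28 mm across the track, 20 mm along it, 40 mm tall. It stands on a grey box 110 x 180 x 50 mm (a 14 mm high track on top; grip top 104.5 mm above the bench). Axes: y along the track to higher speed (robot's left at zero yaw), z up; the box's yaw varies by up to 0.2 rad.
- speed_clip: small brass pointer clip (18 mm wide, 12 mm high) on top of the grey box just beyond the track, its 4 mm wide nose pointing at the track: the speed setting for this job. Origin: under the nose, on the box top, 32 mm beyond the track's centre line; axes as the box's. The grip is at the mark when its centre line is level with the nose (same y in the clip's frame).
- frit_jar: bystander: closed jar 48 mm in diameter, 62 mm tall, standing among the blanks
- brush: bystander: flat brush, 170 mm long, lying along its x axis, origin at mid-length
- scraper: bystander: pointed tool with wooden handle, 170 mm long, lying along its x axis, origin at mid-length
- tub: bystander: open white plastic tub, 84 mm in diameter, 90 mm tall
- pliers: bystander: pliers with red grips, lying, about 140 mm long
- dish: bystander: small white dish, 70 mm in diameter, 28 mm tall
- cork_block: bystander: cork sanding block 80 x 50 x 30 mm
Mind the look-alikes: they are no part of the job. Leave any brown, purple or red look-alike of the blank_2 alone.

How it is judged:
By the outcome, as a careful person would: the job done as asked, in the order asked, and still so for the second after the job is handed in, with the robot touching nothing.
Of blank_1, blank_2, blank_3, blank_4 only 2 to 4 are there at a start; the rules pass over those that are not, and their reading is None.
At some moment in a run one of blank_1, blank_2, blank_3, blank_4 may be knocked a few centimetres aside while the robot is not near it.
Once in a run the grip may slacken for a moment while it holds something.
It also fails if it takes over 210 s, if anything falls off the work surface, if the arm or the gripper's body presses on something with over 40 N, if the wrist force passes 120 N, or if a joint passes its speed limit or range.

### The arm

A 6-joint arm with a two-finger parallel gripper is mounted at the origin on the work surface. World frame = base frame: x ahead of the robot, y to its left, z up, the work surface at z = 0. Lengths are in m, angles in rad, forces in N, time in s.
With the tool pointing down it reaches from about 0.35 to 0.975 m from the base axis. Payload 4.9 kg.
Tool frame: the origin (TCP) lies where the fingers leave the gripper's body, on its centre line; the fingertips stand 73 mm ahead of it and the grasp point (between the pads) lies 54 mm ahead of it; z points along the fingers, y is the direction in which the jaws open and shut (so a half turn about z gives the same grasp; the last joint's range is limited). The gripper opens to 85 mm and grips with 20 to 120 N. Pads are 22 mm wide; open, the fingers measure 114 mm over their backs; the gripper's body (76 mm by 85 mm) begins 54 mm behind the grasp point. The pads swing forward as they close: fully open they stand 13 mm farther back than shut.
Start: joints at [-1.349, 0.053, 1.613, -0, 1.476, -0.119], TCP at [0.209, -0.589, 0.304] pointing down, gripper open.
Joint ranges: [-3.01, 3.01], [-1.01, 2.22], [0.06, 2.58], [-1.02, 4.17], [0.09, 2.62], [-3.14, 3.14]. Speed limits (rad/s): [2.57, 2.57, 3.14, 3.14, 3.14, 3.14].

### API

Orientations are given as a rotation vector (axis times angle).
In Python, from station import monitor, vision, workorder gives the robot as it stands.
- The arm moves only by the tool arm_command, never from a script. Its argument "rows" is text: rows parted by semicolons, each of 6 numbers parted by spaces: the shift along the world's x, y, z in mm, then the turn, a rotation vector about the world's x, y, z in degrees. In form: tx ty tz wx wy wz; .... A call has 1 to 12 rows; each row is the pose to reach, as a shift and turn from the pose measured when the call began; what a row does not reach only later rows make up. A row lasts 1/8 s, in which the tool goes at most 62.5 mm and 10.7 degrees, less where a joint would pass 70% of its speed; a pose out of reach is approached as far as the arm can. A call with a gripper value outside its range is refused whole. "jaw" is the opening, from 0 (shut) to 1 (fully open), set as the call begins (left out, the last holds). The fingers move at their own pace and stop on an object; "squeeze" is the grip in N (left out, the last holds). Time passes only in rows, so rows that repeat a pose let the fingers close. It gives the time, the measured TCP pose, the force and the opening at its end, in the units of the state.
- monitor.get_obs(): the state, without advancing time (a new reading comes with each control period).
- vision.get_image(name): name is "side" or "top" or "wrist"; returns a dict with "frame" (420x560x3 uint8, red, green, blue), "vfov" (degrees; the focal length in pixels is half the picture's height over the tangent of half this angle, whatever the lens; pixels are square), "cx", "cy" (the principal point, pixels), "distortion" ([k1, k2, p1, p2, k3] as OpenCV has them; the pictures are not rectified), "R" (3x3) and "t" (3): a world point X has camera coordinates R X + t; the wrist camera has in their place "T_tool_cam" (4x4, takes a point from camera to tool coordinates, whose origin is the TCP and whose axes are the flange's). Camera axes: x right, y down, z forward; pixel columns grow to the right and rows downward; lengths in m; the calibration is good to about 2 mm. A picture is of the moment at which its call begins: read the wrist's pose just before it. There is no depth.
- workorder.finish_job(): hands the job in, once; it reports no verdict.
The state is a dict: "t": time; "q": joint angles; "dq": joint speeds; "effort": joint torques, N m; "tool_pos": TCP position; "tool_rot": TCP orientation; "contact_force": force on the tool from outside, world axes, zero at the start; "wrist_torque": the same for the moment, N m; "opening": finger opening in m.
Only numpy, scipy, OpenCV 4.12 (cv2) and the standard library are available. Lean on these libraries where they do the work, as an engineer would, in place of code of your own. Each camera call takes 0.05 s, during which the arm holds its last target. There are 200 camera calls.

## Working session

There is one attempt and no reset: what is moved stays moved. The work goes in short steps, Python scripts to look and compute and a tool call to move; the robot and the scene stay as the last step left them, time stands still between calls to the robot, and variables do not carry over. Pictures are saved under pics/ and viewed, about 12 in all and at most 16, crops included, and the job is handed in when it is done.

Besides the shell and the picture viewer there is one more tool, called after ">>>" in YAML: its name, and indented under it one key for each argument. arm_command: Moves the arm, as the interface text tells. Its arguments: {"type":"object","properties":{"rows":{"type":"string"},"jaw":{"type":"number"},"squeeze":{"type":"number"}},"required":["rows"]}

```bash
mkdir -p pics; ls; cat > h.py <<'E'
import numpy as np, cv2
from station import monitor, vision, workorder
from scipy.spatial.transform import Rotation as Ro
def grab(name):
    o=monitor.get_obs(); d=vision.get_image(name)
    f=d["frame"].shape[0]/2/np.tan(np.radians(d["vfov"])/2)
    d["K"]=np.array([[f,0,d["cx"]],[0,f,d["cy"]],[0,0,1]]); d["D"]=np.array(d["distortion"],float)
    if "R" not in d or d.get("R") is None:
        T=np.eye(4);T[:3,:3]=Ro.from_rotvec(o["tool_rot"]).as_matrix();T[:3,3]=o["tool_pos"]
        M=np.linalg.inv(T@np.array(d["T_tool_cam"])); d["R"],d["t"]=M[:3,:3],M[:3,3]
    d["R"]=np.array(d["R"]);d["t"]=np.array(d["t"]); return d
def save(d,fn,s=None):
    cv2.imwrite("pics/"+fn,cv2.cvtColor(d["frame"],cv2.COLOR_RGB2BGR))
def ray(d,uv):
    n=cv2.undistortPoints(np.array(uv,float).reshape(-1,1,2),d["K"],d["D"]).reshape(-1,2)
    v=np.c_[n,np.ones(len(n))]@d["R"]; return -d["R"].T@d["t"],v
def onz(d,uv,z):
    c,v=ray(d,uv); return c+v*((z-c[2])/v[:,2])[:,None]
def tri(d1,uv1,d2,uv2):
    c1,v1=ray(d1,uv1);c2,v2=ray(d2,uv2);a,b=v1[0],v2[0]
    s=np.linalg.lstsq(np.c_[a,-b],c2-c1,rcond=None)[0]
    p,q=c1+s[0]*a,c2+s[1]*b; return (p+q)/2,np.linalg.norm(p-q)
def proj(d,X):
    return cv2.projectPoints(np.array(X,float).reshape(-1,1,3),cv2.Rodrigues(d["R"])[0],d["t"],d["K"],d["D"])[0].reshape(-1,2)
E
python3 - <<'E'
from h import *
import pickle
for n in("top","side","wrist"):
    d=grab(n);save(d,n+"0.png");pickle.dump(d,open(n+"0.pkl","wb"))
    print(n,-d["R"].T@d["t"],d["R"][2],d["vfov"])
o=monitor.get_obs();print(o)
E
```

```text
pics
top [ 0.4013353  -0.02927675  1.42269541] [ 0.09836876 -0.00290821 -0.99514578] 46.38227023450463
side [-0.17743173  0.66516475  1.09383054] [ 0.52268396 -0.49035323 -0.69739171] 42.258795585974205
wrist [ 0.27342235 -0.56622044  0.37242109] [-0.25329907 -0.08862442 -0.96331993] 65.05744119306672
{'t': 0.15, 'q': array([-1.34900807e+00,  5.32163762e-02,  1.61395361e+00,  7.31791472e-06,
        1.47599633e+00, -1.18993476e-01]), 'dq': array([ 6.44820232e-04, -1.86816738e-03, -6.07153852e-03, -1.37120186e-03,
        9.67405937e-05, -2.06571074e-03]), 'effort': array([ 4.30675500e-04, -3.94241881e+01, -3.70722127e+01, -4.64131585e-05,
        4.67227190e-03,  1.08488484e-05]), 'tool_pos': array([ 0.20881572, -0.58870209,  0.30295335]), 'tool_rot': array([-3.09454887e+00, -5.32444587e-01,  1.15508429e-04]), 'contact_force': array([-0.7365279 ,  0.20351039, -0.80420306]), 'wrist_torque': array([-0.02280895,  0.02044248,  0.03468861]), 'opening': 0.08520347456072731}
```

View pics/top0.png

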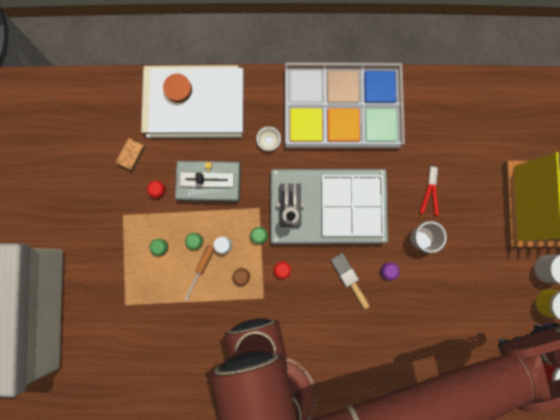

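View pics/side0.png

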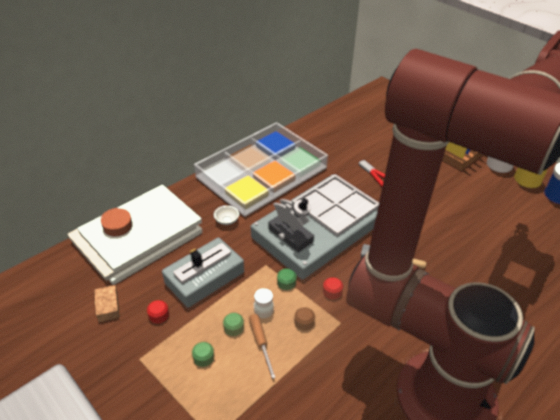

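The top view shows three green blanks at about (159,247), (194,241) and (259,235), and the jar at (222,245). The slider grip is at (199,178), the clip at (208,166), the pan spans (322..384,175..237) and the collar/lever is near (290,214). The side view shows the same items, with the robot base at the lower right.

```bash
cat > m.py <<'E'
from h import *
import pickle,sys
T=pickle.load(open("top0.pkl","rb"));S=pickle.load(open("side0.pkl","rb"))
def blobs(d,lo,hi,amin=30):
    m=cv2.inRange(cv2.cvtColor(d["frame"],cv2.COLOR_RGB2HSV),lo,hi)
    n,l,st,c=cv2.connectedComponentsWithStats(m)
    return [(c[i].round(1),st[i].tolist()) for i in range(1,n) if st[i][4]>=amin]
E
python3 - <<'E'
from m import *
gt=blobs(T,(50,100,30),(85,255,255));gs=blobs(S,(50,100,30),(85,255,255))
print(gt,gs)
for c,_ in gt:
    print(onz(T,c,.025)); 
    for c2,_ in gs:
        p,e=tri(T,c,S,c2)
        if e<.02: print("  tri",p.round(4),e)
print("clip",blobs(T,(20,120,120),(32,255,255),8),blobs(S,(20,120,120),(32,255,255),8))
for n,d,(x,y,w,h) in(("lapT",T,(262,160,135,95)),("boxT",T,(165,150,85,60)),("boxS",S,(155,230,100,80)),("lapS",S,(245,165,145,110))):
    c=cv2.cvtColor(d["frame"][y:y+h,x:x+w],cv2.COLOR_RGB2BGR);k=4
    cv2.imwrite(f"pics/{n}.png",cv2.resize(c,None,fx=k,fy=k,interpolation=cv2.INTER_CUBIC))
a=[cv2.imread(f"pics/{n}.png") for n in("lapT","boxT")]
E
python3 - <<'E'
import cv2,numpy as np
# montage: lapT 540x380 full, boxT etc
a=cv2.imread("pics/boxT.png");b=cv2.imread("pics/boxS.png")
o=np.zeros((320,740,3),np.uint8);o[:240,:340]=a;o[:320,340:740]=b;cv2.imwrite("pics/box.png",o)
E
```

```text
[(array([261.6, 236.5]), [253, 228, 14, 15, 45]), (array([194. , 241.3]), [186, 234, 16, 15, 99]), (array([158.1, 246.9]), [151, 240, 16, 15, 158])] []
[[0.45528985 0.03821578 0.025     ]]
[[0.44193476 0.23105955 0.025     ]]
[[0.42604054 0.33377478 0.025     ]]
clip [(array([305.5, 124.1]), [290, 108, 32, 33, 1047]), (array([344.6, 118.5]), [342, 115, 6, 8, 18]), (array([352.6, 126.7]), [346, 116, 11, 22, 77]), (array([337.6, 130.8]), [331, 124, 16, 14, 103]), (array([557.7, 177.2]), [555, 151, 5, 65, 187]), (array([208. , 165.1]), [206, 162, 5, 8, 32])] [(array([455.8, 149.6]), [446, 143, 20, 15, 166]), (array([529.1, 178.6]), [516, 171, 30, 16, 296]), (array([246. , 188.1]), [228, 177, 37, 24, 500])]
```

View pics/lapT.png

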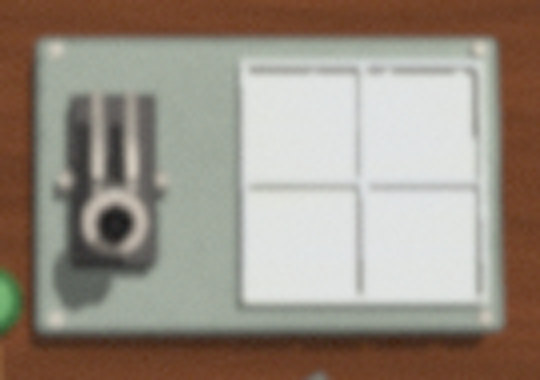

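View pics/box.png

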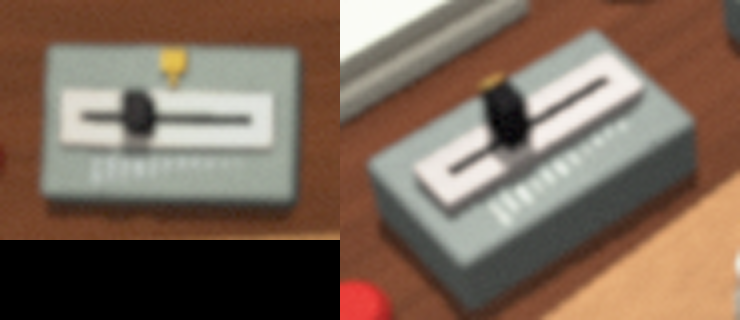

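Lap crop: the pan rim corners are at crop (241,60), (480,62), (488,303) and (240,303), the collar is at (115,222). Box crop: the grip top is at about (137,108), the clip nose tip at (173,85), the slot runs from (82,117) to (250,119), and the ticks are longest on the left.

```bash
python3 - <<'E'
from m import *
L=lambda p:np.array(p)/4+[262-.375,160-.375]; B=lambda p:np.array(p)/4+[165-.375,150-.375]
print("lap top corners z.05",onz(T,L([(36,40),(497,40),(503,330),(35,332)]),.05).round(4).tolist())
P=onz(T,L([(241,60),(480,62),(488,303),(240,303)]),.066);print("pan rim",P.round(4).tolist(),P.mean(0),[np.linalg.norm(P[i]-P[i-1]) for i in range(4)])
print("collar",onz(T,L([(115,222)]),.175))
print("box top",onz(T,B([(47,46),(300,50),(297,200),(42,193)]),.05).round(4).tolist())
print("slot",onz(T,B([(82,117),(250,119)]),.064),"grip",onz(T,B([(137,108)]),.1045),"nose",onz(T,B([(173,85)]),.055))
gs=blobs(S,(45,80,20),(90,255,255),20);print(gs)
for c,_ in blobs(T,(50,100,30),(85,255,255)):
  for c2,_ in gs:
    p,e=tri(T,c,S,c2)
    if e<.02: print(p.round(4),e.round(4))
S2=lambda p:(np.array(p)-[340,0])/4+[155-.375,230-.375]
print("grip tri",tri(T,B([(137,108)]),S,S2([(503,95)])))
E
```

```text
lap top corners z.05 [[0.6437, 0.0119, 0.05], [0.6433, -0.3159, 0.05], [0.4375, -0.3155, 0.05], [0.4372, 0.0124, 0.05]]
pan rim [[0.6264, -0.1322, 0.066], [0.6248, -0.3002, 0.066], [0.4558, -0.3021, 0.066], [0.4564, -0.1298, 0.066]] [ 0.54085139 -0.21607565  0.066     ] [np.float64(0.17006961227242104), np.float64(0.16800709755992435), np.float64(0.16906011220840647), np.float64(0.17223555630358384)]
collar [[ 0.50386673 -0.04239647  0.175     ]]
box top [[0.6692, 0.2805, 0.05], [0.6656, 0.1, 0.05], [0.5583, 0.1013, 0.05], [0.5638, 0.2819, 0.05]]
slot [[0.61575972 0.25158342 0.064     ]
 [0.61393659 0.13338697 0.064     ]] grip [[0.61542763 0.20571212 0.1045    ]] nose [[0.6398307  0.18926441 0.055     ]]
[(array([286.2, 277.8]), [278, 268, 18, 21, 285]), (array([232.7, 321.5]), [224, 314, 18, 16, 236]), (array([202.2, 352.7]), [193, 343, 20, 22, 330])]
[0.4586 0.0413 0.016 ] 0.008
[0.4428 0.2321 0.0239] 0.0023
[0.4261 0.3351 0.02  ] 0.0
grip tri (array([0.61603546, 0.20636969, 0.10136349]), np.float64(0.000270671508707982))
```

The lap yaw is about 0 and the pan centre is about (0.5405,-0.2165). The slider yaw is about -0.02. The heights agree with the text. Now moving over the blanks for a close look.

>>> arm_command:
  rows: "110 144 17 0 0 20; 221 289 17 0 0 40; 221 289 17 0 0 60; 221 289 17 0 0 70; 221 289 17 0 0 70.5; 231 500 17 0 0 70.5; 231 600 17 0 0 70.5;231 700 17 0 0 70.5;231 789 17 0 0 70.5;231 859 17 0 0 70.5;231 859 17 0 0 70.5;231 859 17 0 0 70.5"
  jaw: 0.8
  squeeze: 50

```text
t: 1.65
tool_pos: [0.4314, 0.0969, 0.3196]
tool_rot: [-2.221, -2.221, 0.001]
contact_force: [0.9, -0.6, 0.8]
opening: 0.0684
```

```bash
python3 - <<'E'
from h import *
import pickle
o=monitor.get_obs();print(o["tool_pos"],Ro.from_rotvec(o["tool_rot"]).as_matrix().round(3).tolist(),o["q"].round(2),o["opening"],o["t"])
d=grab("wrist");save(d,"w1.png");pickle.dump(d,open("w1.pkl","wb"))
E
```

```text
[0.43136218 0.0968885  0.31956394] [[-0.0, 1.0, -0.001], [1.0, 0.0, 0.0], [0.0, -0.001, -1.0]] [ 0.05 -0.42  2.    0.    1.56  0.05] 0.0683545143541307 1.65
```

View pics/w1.png

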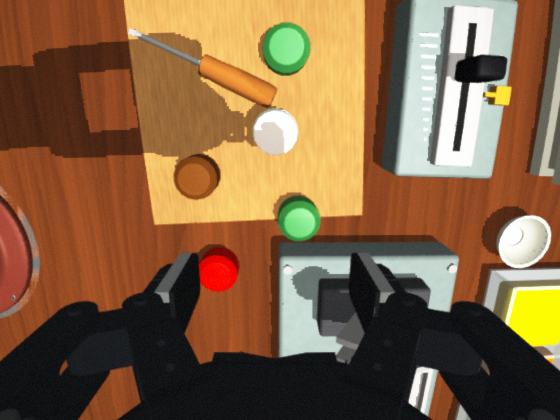

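Wrist view: the blanks are at (286,48) and (298,218). The jar is at (275,132), the slider grip top at (482,68) and the nose tip at (487,95). The slot runs from (472,25) to (458,150).

```bash
cat > gb.py <<'E'
from m import *
def greens(d):
    hsv=cv2.cvtColor(d["frame"],cv2.COLOR_RGB2HSV)
    m=cv2.inRange(hsv,(50,100,30),(85,255,255)); m=cv2.morphologyEx(m,cv2.MORPH_OPEN,np.ones((3,3)))
    for c in cv2.findContours(m,cv2.RETR_EXTERNAL,cv2.CHAIN_APPROX_NONE)[0]:
        if cv2.contourArea(c)<150: continue
        mm=np.zeros(m.shape,np.uint8);cv2.drawContours(mm,[c],-1,255,-1)
        v=hsv[...,2][mm>0].astype(np.uint8);th,_=cv2.threshold(v.reshape(-1,1),0,255,cv2.THRESH_OTSU)
        br=cv2.erode(mm,np.ones((5,5)))&((hsv[...,2]>th)*255).astype(np.uint8)
        ys,xs=np.nonzero(br);(cx,cy),r=cv2.minEnclosingCircle(c)
        print("outline",(round(cx),round(cy),round(r)),onz(d,[(cx,cy)],.02)[0].round(4),"bright",len(xs),(xs.mean().round(1),ys.mean().round(1)),onz(d,[(xs.mean(),ys.mean())],.034)[0].round(4))
E
python3 - <<'E'
from gb import *
d=pickle.load(open("w1.pkl","rb"));greens(d)
p=[(482,68)];print("griptop",onz(d,p,.1045),"nose",onz(d,[(487,95)],.055),"slot",onz(d,[(472,25),(458,150)],.064))
print("tri blank near lap",tri(d,[(298,218)],T,[(259,235)]), "grip",tri(d,p,T,[(199,176.8)]))
print("lap corners",onz(d,[(283,252),(456,252)],.05))
E
```

```text
outline (298, 218, 22) [0.4604 0.0474 0.02  ] bright 752 (np.float64(299.7), np.float64(222.4)) [0.4607 0.0469 0.034 ]
outline (286, 48, 26) [0.4443 0.2328 0.02  ] bright 1043 (np.float64(286.6), np.float64(45.8)) [0.4444 0.2326 0.034 ]
griptop [[0.60569901 0.2053874  0.1045    ]] nose [[0.64466463 0.18699843 0.055     ]] slot [[0.6159962  0.24911818 0.064     ]
 [0.61612896 0.13262144 0.064     ]]
tri blank near lap (array([0.46005415, 0.04616462, 0.01525356]), np.float64(0.00014009304393858515)) grip (array([0.61820593, 0.2086366 , 0.08414247]), np.float64(0.0006905509083511059))
lap corners [[0.44152711 0.01748439 0.05      ]
 [0.63916924 0.01596863 0.05      ]]
```

Slide speed to zero first (closed fingers on the high side of the grip).

>>> arm_command:
  rows: "60 50 0 0 0 0;120 100 0 0 0 0;184 148 0 0 0 0;184 148 -50 0 0 0;184 148 -100 0 0 0;184 148 -140 0 0 0;184 148 -165 0 0 0;184 148 -165 0 0 0"
  jaw: 0

```text
t: 2.7
tool_pos: [0.6128, 0.2507, 0.1509]
tool_rot: [-2.205, -2.225, 0.004]
contact_force: [0.4, 0.2, 0.7]
opening: 0.0
```

>>> arm_command:
  rows: "0 -15 0 0 0 0;0 -25 0 0 0 0;0 -35 0 0 0 0;0 -45 0 0 0 0;0 -55 0 0 0 0;0 -63 0 0 0 0;0 -70 0 0 0 0;0 -74 0 0 0 0;0 -74 0 0 0 0"

```text
t: 3.82
tool_pos: [0.6127, 0.1763, 0.1506]
tool_rot: [-2.206, -2.225, 0.005]
contact_force: [0.0, 0.4, -0.5]
opening: 0.0002
```

>>> arm_command:
  rows: "0 -4 0 0 0 0;0 -7 0 0 0 0;0 -10 0 0 0 0;0 -12 0 0 0 0;0 -13 0 0 0 0;0 -13 0 0 0 0"

```text
t: 4.58
tool_pos: [0.6126, 0.1632, 0.1505]
tool_rot: [-2.206, -2.225, 0.006]
contact_force: [-1.0, 1.4, 0.8]
opening: -0.0001
```

```bash
python3 - <<'E'
from h import *
d=grab("top");c=cv2.cvtColor(d["frame"][145:215,160:250],cv2.COLOR_RGB2BGR);a=cv2.resize(c,None,fx=4,fy=4,interpolation=2)
w=cv2.cvtColor(grab("wrist")["frame"],cv2.COLOR_RGB2BGR)
o=np.zeros((420,800,3),np.uint8);o[:280,:360]=a;o[:330,360:800]=cv2.resize(w,(440,330));cv2.imwrite("pics/sl.png",o)
E
```

```text
(no output)
```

View pics/sl.png

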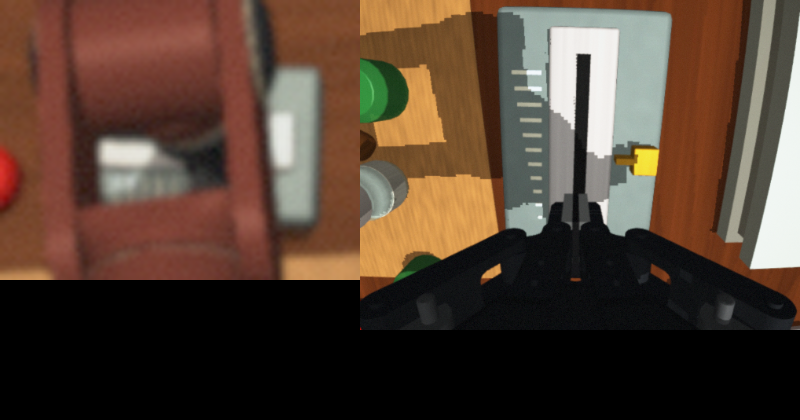

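The wrist view shows the fingers over the track, with the grip hidden behind them and the clip nose at about picture (326,204). Pushing further until the stop shows in the force.

>>> arm_command:
  rows: "0 -2 0 0 0 0;0 -4 0 0 0 0;0 -5 0 0 0 0;0 -6 0 0 0 0;0 -6 0 0 0 0"

```text
t: 5.3
tool_pos: [0.6124, 0.162, 0.1507]
tool_rot: [-2.201, -2.22, -0.007]
contact_force: [-0.3, 19.3, -1.3]
opening: 0.0002
```

The stop is reached (19 N). Retract and go over blank 2 with a fresh look at its place.

>>> arm_command:
  rows: "0 8 0 0 0 0;0 12 0 0 0 0;0 14 60 0 0 0;-40 30 110 0 0 0;-100 50 120 0 0 0;-155 65 120 0 0 0;-168 71 100 0 0 0;-168 71 60 0 0 0;-168 71 60 0 0 0"

```text
t: 6.42
tool_pos: [0.4425, 0.2319, 0.2075]
tool_rot: [-2.199, -2.219, 0.003]
contact_force: [-0.1, 0.4, 0.1]
opening: -0.0
```

```bash
python3 - <<'E'
from gb import *
d=grab("wrist");save(d,"w2.png");greens(d);o=monitor.get_obs();print(o["tool_pos"],o["tool_rot"])
t=grab("top");print("top");greens(t)
E
```

```text
outline (278, 202, 32) [0.444  0.2337 0.02  ] bright 1635 (np.float64(279.0), np.float64(207.4)) [0.4443 0.2331 0.034 ]
outline (257, 68, 36) [0.4271 0.3353 0.02  ] bright 2087 (np.float64(256.2), np.float64(66.7)) [0.4274 0.3345 0.034 ]
[0.44388514 0.23227854 0.20971136] [-2.20082136 -2.219355   -0.00275412]
top
```

>>> arm_command:
  rows: "0 1 0 0 0 0;0 1 0 0 0 0;0 1 -50 0 0 0;0 1 -90 0 0 0;0 1 -115 0 0 0;0 1 -128 0 0 0;0 1 -128 0 0 0"
  jaw: 0.8

```text
t: 7.4
tool_pos: [0.4449, 0.2336, 0.0832]
tool_rot: [-2.202, -2.22, -0.006]
contact_force: [0.8, 0.1, 0.4]
opening: 0.0684
```

>>> arm_command:
  rows: "0 0 0 0 0 0;0 0 0 0 0 0;0 0 0 0 0 0;0 0 0 0 0 0;0 0 40 0 0 0;0 0 100 0 0 0;0 0 130 0 0 0;0 0 130 0 0 0"
  jaw: 0.3
  squeeze: 60

```text
t: 8.4
tool_pos: [0.4464, 0.2341, 0.2164]
tool_rot: [-2.204, -2.222, -0.016]
contact_force: [-0.3, 0.2, -1.7]
opening: 0.048
```

>>> arm_command:
  rows: "0 -20 50 0 0 0;0 -60 90 0 0 0;0 -115 100 0 0 0;0 -170 100 0 0 0;0 -230 100 0 0 0;0 -290 100 0 0 0;20 -345 100 0 0 0;60 -390 100 0 0 0;100 -430 100 0 0 0;130 -475 80 0 0 0;136 -492 40 0 0 0;136 -492 20 0 0 0"
  squeeze: 80

```text
t: 9.9
tool_pos: [0.5806, -0.258, 0.2301]
tool_rot: [-2.199, -2.214, -0.012]
contact_force: [0.1, 0.6, -2.3]
opening: 0.0478
```

```bash
python3 - <<'E'
from gb import *
o=monitor.get_obs();print(o["tool_pos"],o["tool_rot"],o["opening"])
d=grab("wrist");save(d,"w3.png");pickle.dump(d,open("w3.pkl","wb"))
print(proj(d,[[.541,-.216,.066],[.626,-.131,.066],[.626,-.302,.066],[.455,-.302,.066],[.455,-.131,.066]]).round())
E
```

```text
[ 0.58061937 -0.2579838   0.23011642] [-2.19947486 -2.21419051 -0.01210029] 0.04781368751774218
[[220. 157.]
 [345.  30.]
 [333. 269.]
 [117. 266.]
 [ 91.  32.]]
```

View pics/w3.png

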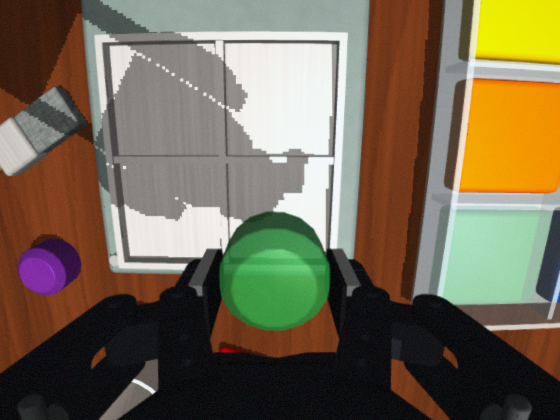

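The wrist view shows the pan rim corners at (96,34) and (347,33) and the divider centre at (222,158). These lie within 3 px of my prediction, and the blank is held squarely. Lowering into the far right bay.

>>> arm_command:
  rows: "1 0 -40 0 0 0;1 0 -70 0 0 0;1 0 -84 0 0 0;1 0 -88 0 0 0;1 0 -90 0 0 0;1 0 -91 0 0 0;1 0 -91 0 0 0"

```text
t: 10.82
tool_pos: [0.5817, -0.2568, 0.1405]
tool_rot: [-2.198, -2.215, -0.013]
contact_force: [-4.3, 4.1, 7.1]
opening: 0.048
```

>>> arm_command:
  rows: "0 0 0 0 0 0;0 0 0 0 0 0;0 0 0 0 0 0;0 0 30 0 0 0;0 0 80 0 0 0;0 0 130 0 0 0;0 0 180 0 0 0;-30 40 185 0 0 0;-30 40 185 0 0 0"
  jaw: 0.75

```text
t: 11.95
tool_pos: [0.5508, -0.2152, 0.3262]
tool_rot: [-2.197, -2.217, -0.014]
contact_force: [0.3, -0.4, -0.2]
opening: 0.0639
```

```bash
python3 - <<'E'
from gb import *
o=monitor.get_obs();print(o["tool_pos"],o["opening"])
d=grab("wrist");save(d,"w4.png");pickle.dump(d,open("w4.pkl","wb"))
hsv=cv2.cvtColor(d["frame"],cv2.COLOR_RGB2HSV)
greens(d)
print(onz(d,[blobs(d,(50,100,30),(85,255,255),200)[0][0]],.085))
print("side");greens(grab("side"))
E
```

```text
[ 0.55076775 -0.21521437  0.32623528] 0.06392010755866812
outline (305, 230, 25) [ 0.5861 -0.2745  0.02  ] bright 1021 (np.float64(307.2), np.float64(235.3)) [ 0.5881 -0.2764  0.034 ]
[[ 0.58024559 -0.25305811  0.085     ]]
side
```

View pics/w4.png

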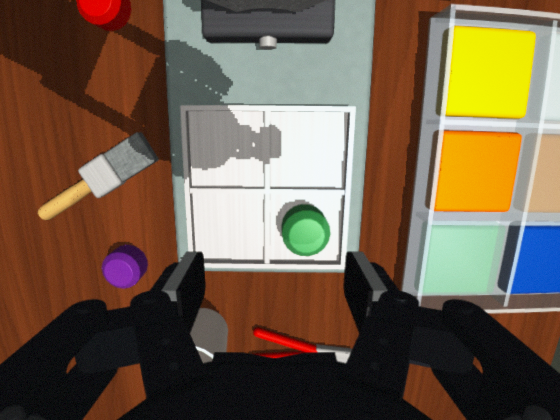

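The blank stands flat in the far right bay at (305,230). Next is the far-left blank.

>>> arm_command:
  rows: "-60 25 5 0 0 0;-120 45 5 0 0 0;-123 105 5 0 0 0;-123 165 5 0 0 0;-123 225 5 0 0 0;-123 285 5 0 0 0;-123 345 5 0 0 0;-123 405 0 0 0 0;-123 465 -30 0 0 0;-123 520 -60 0 0 0;-123 550 -90 0 0 0;-123 550 -110 0 0 0"
  jaw: 0.8

```text
t: 13.55
tool_pos: [0.4283, 0.3346, 0.2123]
tool_rot: [-2.194, -2.218, -0.007]
contact_force: [0.1, -0.0, -0.2]
opening: 0.0683
```

```bash
python3 - <<'E'
from gb import *
o=monitor.get_obs();print(o["tool_pos"],o["tool_rot"],o["opening"])
d=grab("wrist");greens(d)
E
```

```text
[0.42825573 0.33458803 0.21232343] [-2.19393878 -2.21775961 -0.00719259] 0.0682782471966472
outline (275, 204, 31) [0.4268 0.3354 0.02  ] bright 1558 (np.float64(275.0), np.float64(208.7)) [0.4272 0.3349 0.034 ]
```

>>> arm_command:
  rows: "-1 0 -50 0 0 0;-1 0 -95 0 0 0;-1 0 -118 0 0 0;-1 0 -129 0 0 0;-1 0 -129 0 0 0"

```text
t: 14.22
tool_pos: [0.4269, 0.3322, 0.0809]
tool_rot: [-2.196, -2.214, -0.0]
contact_force: [0.6, -0.2, 0.2]
opening: 0.0685
```

>>> arm_command:
  rows: "0 0 0 0 0 0;0 0 0 0 0 0;0 0 0 0 0 0;0 0 0 0 0 0;0 0 40 0 0 0;0 0 100 0 0 0;0 0 130 0 0 0;0 0 130 0 0 0"
  jaw: 0.3
  squeeze: 80

```text
t: 15.22
tool_pos: [0.4281, 0.333, 0.2141]
tool_rot: [-2.197, -2.216, -0.01]
contact_force: [0.8, 0.8, -1.9]
opening: 0.0478
```

>>> arm_command:
  rows: "0 -30 50 0 0 0;0 -80 90 0 0 0;0 -135 105 0 0 0;0 -190 105 0 0 0;0 -250 105 0 0 0;0 -310 105 0 0 0;0 -370 105 0 0 0;5 -430 105 0 0 0;25 -490 105 0 0 0;50 -545 100 0 0 0;71 -580 80 0 0 0;71 -593 40 0 0 0"

```text
t: 16.73
tool_pos: [0.4999, -0.2623, 0.252]
tool_rot: [-2.199, -2.214, -0.01]
contact_force: [-0.0, 0.8, -1.8]
opening: 0.0478
```

```bash
python3 - <<'E'
from gb import *
o=monitor.get_obs();print(o["tool_pos"],o["tool_rot"],o["opening"])
d=grab("wrist");save(d,"w5.png");print([b for b in blobs(d,(50,100,30),(85,255,255),200)])
E
```

```text
[ 0.49988659 -0.26227524  0.25201124] [-2.1994612  -2.21410024 -0.01034364] 0.04775103149495527
[(array([379.6, 203.3]), [346, 171, 69, 66, 2711]), (array([274.5, 268.9]), [218, 208, 114, 120, 10680])]
```

>>> arm_command:
  rows: "-1 2 -50 0 0 0;-1 2 -90 0 0 0;-1 2 -106 0 0 0;-1 2 -110 0 0 0;-1 2 -113 0 0 0;-1 2 -114 0 0 0;-1 2 -114 0 0 0"

```text
t: 17.65
tool_pos: [0.4938, -0.2571, 0.1382]
tool_rot: [-2.18, -2.197, -0.0]
contact_force: [-31.6, 19.6, 54.3]
opening: 0.0476
```

Unexpected 54 N contact, so back off and look.

>>> arm_command:
  rows: "2 0 5 0 0 0;5 -2 8 0 0 0;5 -2 8 0 0 0"

```text
t: 18.02
tool_pos: [0.4988, -0.2589, 0.1457]
tool_rot: [-2.179, -2.197, -0.0]
contact_force: [-0.4, -0.3, -1.1]
opening: 0.0474
```

```bash
python3 - <<'E'
from gb import *
o=monitor.get_obs();print(o["tool_pos"],o["tool_rot"],o["opening"],o["contact_force"])
d=grab("wrist");save(d,"w6.png");print([b for b in blobs(d,(50,100,30),(85,255,255),200)])
E
```

```text
[ 0.49883117 -0.25892983  0.14567645] [-2.17948632e+00 -2.19705135e+00 -3.00479666e-04] 0.047370904427706105 [-0.38484933 -0.34804848 -1.06486987]
[(array([274.4, 268.6]), [218, 208, 114, 120, 10754]), (array([453. , 261.6]), [391, 211, 123, 109, 9455])]
```

View pics/w6.png

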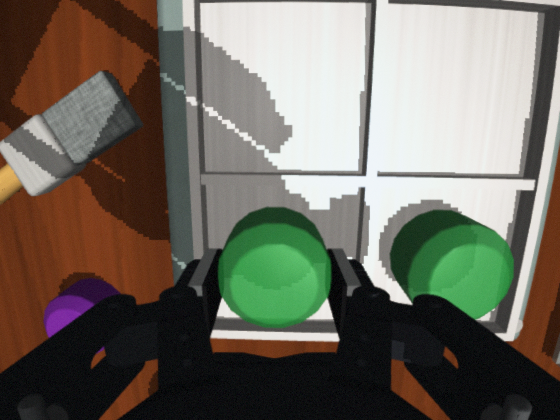

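The far finger sits over the divider, so the tips met the rim and divider rather than the floor, and the tool picked up about 2.7° of tilt. I'll turn the jaws onto the bay diagonal and level out, working out the turn first.

```bash
cat > rot.py <<'E'
from h import *
import sys
def turn(yaw):
    o=monitor.get_obs();y=np.radians(yaw);Rd=np.array([[np.cos(y),np.sin(y),0],[np.sin(y),-np.cos(y),0],[0,0,-1]])
    R=Ro.from_rotvec(o["tool_rot"]);r=(Ro.from_matrix(Rd)*R.inv()).as_rotvec(degrees=True)
    print("pos",o["tool_pos"].round(4),"open",round(o["opening"],4),"turn to yaw",yaw,r.round(2),"z axis",R.as_matrix()[:,2].round(3),"t",o["t"])
if __name__=="__main__": turn(float(sys.argv[1]))
E
python3 rot.py 90; python3 rot.py 135
```

```text
pos [ 0.4985 -0.2588  0.1452] open 0.0478 turn to yaw 90.0 [-1.94 -1.94 -0.46] z axis [-0.034  0.034 -0.999] t 18.075
pos [ 0.4985 -0.2588  0.1452] open 0.0478 turn to yaw 135.0 [-1.08 -2.6  44.54] z axis [-0.034  0.034 -0.999] t 18.075
```

>>> arm_command:
  rows: "0 0 10 -1.9 -1.9 0;0 0 12 -1.8 -2.2 10;0 0 12 -1.6 -2.3 20;0 0 12 -1.4 -2.4 30;0 0 12 -1.2 -2.5 38;0 0 12 -1.1 -2.6 44.5;0 0 12 -1.1 -2.6 44.5;0 0 12 -1.1 -2.6 44.5"

```text
t: 19.08
tool_pos: [0.4984, -0.2587, 0.1571]
tool_rot: [1.205, 2.901, -0.001]
contact_force: [0.6, 1.1, -1.3]
opening: 0.0472
```

```bash
python3 rot.py 135; python3 - <<'E'
from h import *
d=grab("wrist");save(d,"w7.png")
E
```

```text
pos [ 0.4984 -0.2587  0.1571] open 0.0472 turn to yaw 135.0 [0.03 0.02 0.13] z axis [ 0.    -0.001 -1.   ] t 19.075
```

View pics/w7.png

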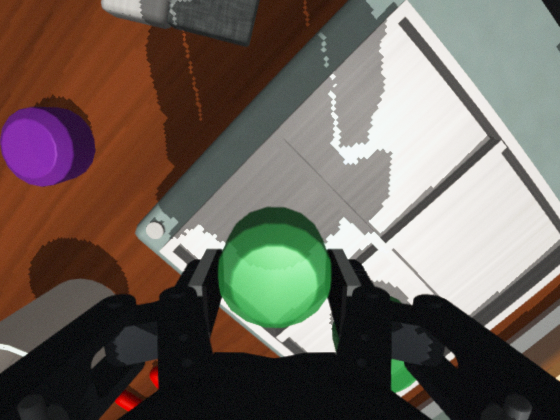

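Jaws now lie along the bay diagonal: the near right pan corner is at (165,242) and the blank is held squarely between them. Lowering gently.

>>> arm_command:
  rows: "0 0 -8 0 0 0;0 0 -13 0 0 0;0 0 -15 0 0 0;0 0 -17 0 0 0;0 0 -17 0 0 0"

```text
t: 19.75
tool_pos: [0.4984, -0.2587, 0.14]
tool_rot: [1.205, 2.901, -0.001]
contact_force: [-0.0, 0.3, -2.0]
opening: 0.0477
```

>>> arm_command:
  rows: "0 0 -1 0 0 0;0 0 -2 0 0 0;0 0 -2.5 0 0 0;0 0 -2.5 0 0 0"

```text
t: 20.25
tool_pos: [0.4987, -0.2589, 0.1385]
tool_rot: [1.205, 2.9, -0.001]
contact_force: [-0.5, 0.5, 5.3]
opening: 0.0474
```

>>> arm_command:
  rows: "0 0 0 0 0 0;0 0 0 0 0 0;0 0 0 0 0 0;0 0 20 0 0 0;0 0 60 0 0 0;0 0 110 0 0 0;0 0 160 0 0 0;0 30 190 0 0 -10;0 50 190 0 0 -20;0 50 190 0 0 -30;0 50 190 0 0 -40;0 50 190 0 0 -45"
  jaw: 0.68

```text
t: 21.75
tool_pos: [0.4987, -0.2088, 0.3302]
tool_rot: [2.225, 2.214, -0.001]
contact_force: [-0.7, -0.4, -0.5]
opening: 0.0583
```

```bash
python3 rot.py 90; python3 - <<'E'
from gb import *
d=grab("wrist");save(d,"w8.png")
for b in blobs(d,(50,100,30),(85,255,255),200): print(b,onz(d,[b[0]],.078))
E
```

```text
pos [ 0.4987 -0.2088  0.3302] open 0.0583 turn to yaw 90.0 [0.12 0.09 0.29] z axis [ 0.002 -0.002 -1.   ] t 21.75
(array([273.4, 229.6]), [251, 204, 46, 51, 1835]) [[ 0.49861277 -0.25616392  0.078     ]]
(array([351.6, 228. ]), [328, 204, 49, 49, 1778]) [[ 0.57988711 -0.25511449  0.078     ]]
```

View pics/w8.png

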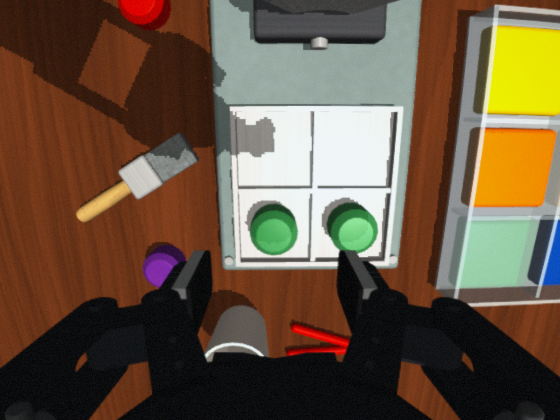

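Both blanks stand in the right-hand bays, at (273,230) and (352,228). On to the third blank, by the lap.

>>> arm_command:
  rows: "-20 40 0 0 0 0;-38 100 0 0 0 0;-38 160 0 0 0 0;-38 210 0 0 0 0;-38 245 0 0 0 0;-38 256 -20 0 0 0;-38 256 -60 0 0 0;-38 256 -110 0 0 0;-38 256 -110 0 0 0"
  jaw: 0.8

```text
t: 22.92
tool_pos: [0.4578, 0.0467, 0.2152]
tool_rot: [-2.225, -2.21, 0.012]
contact_force: [0.3, 0.0, -0.2]
opening: 0.0683
```

```bash
python3 rot.py 90; python3 - <<'E'
from gb import *
d=grab("wrist");save(d,"w9.png");greens(d)
E
```

```text
pos [0.4578 0.0467 0.2152] open 0.0683 turn to yaw 90.0 [ 0.11 -0.51  0.39] z axis [-0.009 -0.002 -1.   ] t 22.925
outline (279, 199, 31) [0.4605 0.047  0.02  ] bright 1546 (np.float64(279.3), np.float64(203.1)) [0.4607 0.047  0.034 ]
```

>>> arm_command:
  rows: "3 0 -50 0 -0.5 0.4;3 0 -95 0 -0.5 0.4;3 0 -120 0 -0.5 0.4;3 0 -132 0 -0.5 0.4;3 0 -132 0 -0.5 0.4"

```text
t: 23.6
tool_pos: [0.4636, 0.0463, 0.0876]
tool_rot: [2.217, 2.216, 0.005]
contact_force: [-0.0, -0.2, -0.3]
opening: 0.0684
```

>>> arm_command:
  rows: "0 0 0 0 0 0;0 0 0 0 0 0;0 0 0 0 0 0;0 0 0 0 0 0;0 0 40 0 0 0;0 0 100 0 0 0;0 0 160 0 0 0;0 0 160 0 0 0"
  jaw: 0.3
  squeeze: 80

```text
t: 24.6
tool_pos: [0.4669, 0.0462, 0.2558]
tool_rot: [2.209, 2.209, 0.021]
contact_force: [0.0, -0.1, -2.3]
opening: 0.0468
```

```bash
python3 rot.py 90; python3 rot.py 135; python3 - <<'E'
from gb import *
d=grab("wrist");print(blobs(d,(50,100,30),(85,255,255),200))
E
```

```text
pos [0.4669 0.0462 0.2558] open 0.0468 turn to yaw 90.0 [ 0.18  1.28 -0.  ] z axis [ 0.022 -0.003 -1.   ] t 24.6
pos [0.4669 0.0462 0.2558] open 0.0468 turn to yaw 135.0 [-0.33  1.28 45.  ] z axis [ 0.022 -0.003 -1.   ] t 24.6
[(array([274.2, 262.6]), [220, 205, 109, 114, 9840])]
```

>>> arm_command:
  rows: "0 0 60 0.2 1.3 0;0 -20 80 0.2 1.3 0;0 -80 80 0.2 1.3 0;30 -135 80 0.2 1.3 -8;65 -180 80 0.2 1.3 -16;100 -215 80 0.2 1.3 -24;115 -221 80 0.2 1.3 -32;115 -221 50 0.2 1.3 -40;115 -221 0 0.2 1.3 -45;115 -221 -20 0.2 1.3 -45;115 -221 -20 0.2 1.3 -45"

```text
t: 26.02
tool_pos: [0.579, -0.1742, 0.2291]
tool_rot: [-2.896, -1.202, 0.021]
contact_force: [-0.2, -1.1, -0.5]
opening: 0.0474
```

```bash
python3 rot.py 45; python3 - <<'E'
from gb import *
d=grab("wrist");save(d,"w10.png");print(blobs(d,(50,100,30),(85,255,255),200))
t=grab("top");greens(t)
E
```

```text
pos [ 0.579  -0.1742  0.2291] open 0.0474 turn to yaw 45.0 [-0.04 -0.86 -0.07] z axis [-0.015  0.001 -1.   ] t 26.025
[(array([274.7, 276. ]), [220, 205, 109, 154, 11868]), (array([369.3, 266.7]), [342, 246, 48, 49, 951])]
```

>>> arm_command:
  rows: "3 -1 -30 0 -0.9 0;3 -1 -60 0 -0.9 0;3 -1 -75 0 -0.9 0;3 -1 -80 0 -0.9 0;3 -1 -83 0 -0.9 0;3 -1 -83 0 -0.9 0"

```text
t: 26.88
tool_pos: [0.5845, -0.1762, 0.1515]
tool_rot: [2.896, 1.201, 0.011]
contact_force: [0.0, 0.5, -1.3]
opening: 0.0472
```

>>> arm_command:
  rows: "-2 1 -3 0 0 0;-2 1 -6 0 0 0;-2 1 -8 0 0 0;-2 1 -8 0 0 0"

```text
t: 27.38
tool_pos: [0.5828, -0.1751, 0.1454]
tool_rot: [2.896, 1.202, 0.012]
contact_force: [-4.4, 2.1, 9.0]
opening: 0.047
```

>>> arm_command:
  rows: "0 0 0 0 0 0;0 0 0 0 0 0;0 0 0 0 0 0;0 0 20 0 0 0;0 0 60 0 0 0;0 0 110 0 0 0;0 0 160 0 0 0;-30 0 190 0 0 0;-50 -20 190 0 0 0;-50 -40 190 0 0 0;-50 -40 190 0 0 0"
  jaw: 0.68

```text
t: 28.75
tool_pos: [0.5329, -0.2163, 0.3355]
tool_rot: [2.897, 1.199, 0.012]
contact_force: [0.0, 0.9, 0.1]
opening: 0.0583
```

```bash
python3 rot.py 0; python3 - <<'E'
from gb import *
d=grab("wrist");pickle.dump(d,open("w11.pkl","wb"))
for b in blobs(d,(50,100,30),(85,255,255),200): print(b,onz(d,[b[0]],.078))
s=grab("side");c=cv2.cvtColor(s["frame"][150:290,235:435],cv2.COLOR_RGB2BGR)
o=np.zeros((600,800,3),np.uint8);o[:280,:400]=cv2.resize(c,None,fx=2,fy=2,interpolation=2);o[180:600,240:800]=np.where(np.arange(560)[None,:,None]>=0,cv2.cvtColor(d["frame"],cv2.COLOR_RGB2BGR),0)
o[:280,:400]=cv2.resize(c,None,fx=2,fy=2,interpolation=2);cv2.imwrite("pics/p12.png",o)
E
```

```text
pos [ 0.5329 -0.2163  0.3355] open 0.0583 turn to yaw 0.0 [  0.35   0.44 -44.95] z axis [ 0.009 -0.003 -1.   ] t 28.75
(array([277.9, 119.3]), [254, 94, 51, 51, 1901]) [[ 0.58413609 -0.174624    0.078     ]]
(array([333.2, 179.5]), [309, 156, 50, 49, 1897]) [[ 0.58186925 -0.25614997  0.078     ]]
(array([276.5, 233.9]), [254, 210, 46, 49, 1761]) [[ 0.50018572 -0.2565487   0.078     ]]
```

View pics/p12.png

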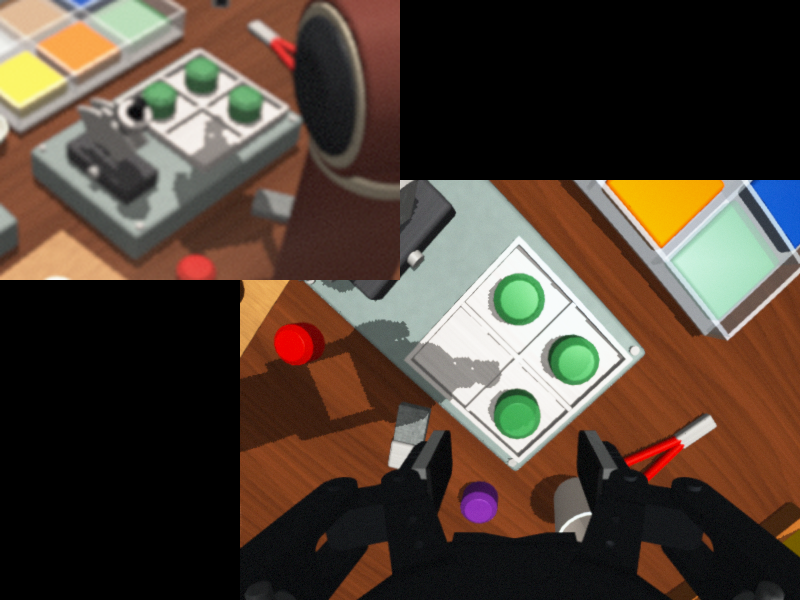

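All three blanks stand flat in separate bays (near right, far right, far left). Side and wrist views agree. Now line up over the lever.

>>> arm_command:
  rows: "-20 40 0 0.3 0.4 -10;-40 80 0 0.3 0.4 -20;-60 120 0 0.3 0.4 -30;-84 150 0 0.3 0.4 -40;-84 175 0 0.3 0.4 -45;-84 175 -5 0.3 0.4 -45;-84 175 -5 0.3 0.4 -45"
  jaw: 0.95

```text
t: 29.72
tool_pos: [0.4491, -0.0401, 0.3289]
tool_rot: [-3.141, -0.004, 0.002]
contact_force: [0.2, 0.1, -0.6]
opening: 0.0813
```

```bash
python3 rot.py 0; python3 - <<'E'
from gb import *
d=grab("wrist");save(d,"w13.png");pickle.dump(d,open("w13.pkl","wb"))
P=np.array([.5405,-.0415,.07]);D=np.array([-.343,0,.939])
print(proj(d,[P+D*.112,P+D*.120,P+D*.146]).round())
E
```

```text
pos [ 0.4491 -0.0401  0.3289] open 0.0813 turn to yaw 0.0 [-0.03 -0.09 -0.13] z axis [-0.002  0.    -1.   ] t 29.725
[[276. 139.]
 [276. 144.]
 [276. 163.]]
```

View pics/w13.png

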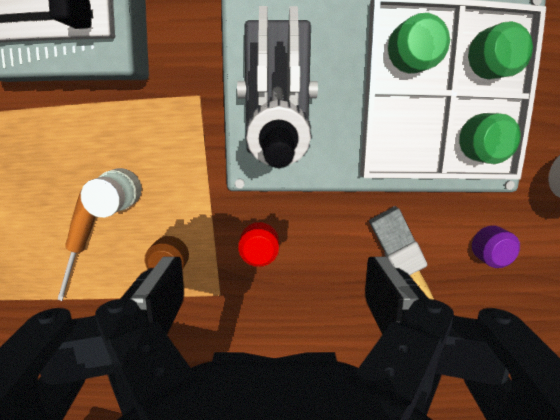

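The wrist view shows the collar ring centred near (279,137), the black grip tip near (281,152), and the pivot pins at (241,92) and (313,90). Measuring the tip more precisely.

```bash
python3 - <<'E'
from gb import *
d=pickle.load(open("w13.pkl","rb"))
g=cv2.cvtColor(d["frame"],cv2.COLOR_RGB2GRAY)[95:180,236:322]
for r in range(0,85,4): print(r+95,''.join(' .:-=+*#%@'[min(9,int(v)//26)] for v in g[r]))
P=np.array([.5405,-.0435,.07])
for th in(-.35,-.32,-.28,-.24):
    D=np.array([np.sin(th),0,np.cos(th)]);X=np.array([np.cos(th),0,-np.sin(th)]);Y=np.array([0,1,0])
    a=np.linspace(0,6.28,40)[:,None]
    f=lambda r,R:(lambda q:(q.min(0).round(),q.max(0).round()))(proj(d,P+D*r+R*(np.cos(a)*X+np.sin(a)*Y)))
    print(th,"tip",f(.146,.0095),"collar top",f(.120,.021))
print("pins",onz(d,[(241,92),(313,90)],.07))
E
```

```text
95 ==+++++++-::::........-=====*##+------=------:-:...::-+#####%#+--------::-+++++++*****
99 =--------::::........:+##%%%%%#=-:.:-=====:::--:...::*#%%%%%%#=--------::---+*********
103 =--------:...........:+#%####*+=:=+******+:-+******+::+*##%##*+--------::--=+*********
107 ##******=-...........:::-++*+*+==+***##%%@@@@%%%###*+=+*****=::--------:-+************
111 ##******=-.......:-=+=--+*#%@@@@%%%%%%%%%%%%%%%%%%%%%@@@@@%#*=--++=---::-+************
115 ********=-.....::-+*#%%@%%%%%%%%%%%%%%%%%%%%%%%%%%%%%%%%%%%%%%%%#*+=::::-+************
119 *##*****=-:..:--=#%%%%%%%%%%%%%%%%%%####*+=+**##%%%%%%%%%%%%%%%%%%%%*=---+************
123 ****#*#*+-:::=*%%%%%%%%%%%%%%#+:.       .       .    .-*%%%%%%%%%%%%%%#+--+***********
127 *****#*#*-:-*%%%%%%%%%%%%#=.   .                   .     .-*%%%%%%%%%%%%#+-+**********
131 ******#**-:=#%%%%%%%%%%#-                                   :+%%%%%%%%%%%*=+**********
135 ******#*+--*%%%%%%%%%%#:                                     :+%%%%%%%%%%#+=+*********
139 *******=--=#%%%%%%%%%%*:                                     .+#%%%%%%%%%%#***********
143 ***---
[... 711 characters left out ...]
******
175 *****#***+=--------------==***********************************************************
179 #####*********+=+******************#****#*********************************************
-0.35 tip (array([263., 149.]), array([296., 177.])) collar top (array([247., 113.]), array([311., 173.]))
-0.32 tip (array([263., 141.]), array([296., 171.])) collar top (array([246., 107.]), array([312., 168.]))
-0.28 tip (array([263., 131.]), array([296., 162.])) collar top (array([246.,  98.]), array([312., 162.]))
-0.24 tip (array([263., 120.]), array([297., 153.])) collar top (array([246.,  90.]), array([313., 156.]))
pins [[ 0.53923834 -0.00885584  0.07      ]
 [ 0.54115013 -0.07734797  0.07      ]]
```

The lever is at about -0.31 rad and y is about -0.043. Tilt the tool along the lever and descend on the collar.

>>> arm_command:
  rows: "5 -1 0 0 -9 0;15 -3 0 0 -17.8 0;15 -3 -15 0 -17.8 0;15 -3 -20 0 -17.8 0;15 -3 -20 0 -17.8 0"

```text
t: 30.4
tool_pos: [0.4641, -0.0436, 0.308]
tool_rot: [-3.104, -0.002, -0.479]
contact_force: [0.2, 0.0, 0.4]
opening: 0.0811
```

>>> arm_command:
  rows: "8 0 -26 0 0 0;16 0 -51 0 0 0;22 0 -69 0 0 0;26 0 -80 0 0 0;26 0 -81 0 0 0;26 0 -81 0 0 0"

```text
t: 31.15
tool_pos: [0.4905, -0.0436, 0.2278]
tool_rot: [-3.104, -0.002, -0.48]
contact_force: [-0.7, 0.9, 0.6]
opening: 0.0808
```

```bash
python3 rot.py 0; python3 - <<'E'
from h import *
w=grab("wrist")["frame"];s=grab("side")["frame"][160:280,250:370]
o=np.zeros((420,800,3),np.uint8);o[:,:420]=w[:,70:490];o[:380,420:]=cv2.resize(s,(380,380));cv2.imwrite("pics/lv.png",o[...,::-1])
E
```

```text
pos [ 0.4905 -0.0436  0.2278] open 0.0808 turn to yaw 0.0 [-0.03 17.6  -0.08] z axis [ 0.302  0.001 -0.953] t 31.15
```

View pics/lv.png

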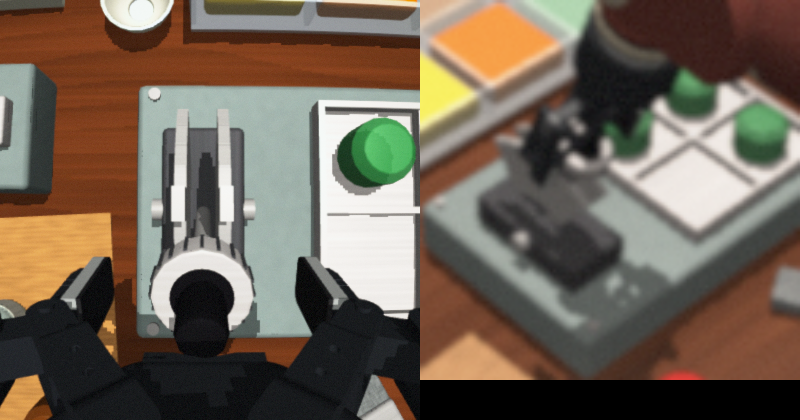

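The collar (202,290) sits centred between the pads, whose inner edges are at 110 and 297. Closing on it.

>>> arm_command:
  rows: "0 0 0 0 0 0;0 0 0 0 0 0;0 0 0 0 0 0;0 0 0 0 0 0"
  jaw: 0.2
  squeeze: 60

```text
t: 31.75
tool_pos: [0.4907, -0.0429, 0.2292]
tool_rot: [-3.102, -0.002, -0.482]
contact_force: [-3.4, 4.4, 4.5]
opening: 0.0401
```

>>> arm_command:
  rows: "-2 0 5 0 0 0;-3 0 10 0 0 0;-5 0 15 0 0 0;-5 0 15.5 0 0 0;-5 0 15.5 0 0 0"

```text
t: 32.38
tool_pos: [0.4853, -0.0429, 0.244]
tool_rot: [-3.102, -0.002, -0.48]
contact_force: [1.6, 1.4, -5.6]
opening: 0.0405
```

Collar up about 16 mm (spring force as expected). Sweep the first half.

>>> arm_command:
  rows: "9 0 3 0 3 0;19 0 5 0 6.1 0;28 0 6.5 0 9 0;37 0 7.7 0 11.8 0;46 0 8.3 0 14.7 0;55 0 8.6 0 17.5 0;55 0 8.6 0 17.5 0"

```text
t: 33.25
tool_pos: [0.5409, -0.0429, 0.2518]
tool_rot: [-3.139, -0.002, -0.003]
contact_force: [2.1, 0.7, -5.8]
opening: 0.0404
```

>>> arm_command:
  rows: "9 0 0.6 0 2.9 0;18 0 0.2 0 5.7 0;27 0 -1 0 8.6 0;36.4 0 -2.6 0 11.5 0;45 0 -4.6 0 14.3 0;54 0 -7.2 0 17.2 0;60 0 -9 0 19.2 0;62 0 -9.8 0 19.8 0;62 0 -9.8 0 19.8 0"

```text
t: 34.38
tool_pos: [0.6028, -0.0428, 0.2418]
tool_rot: [-3.092, -0.001, 0.537]
contact_force: [-0.6, 1.5, -5.2]
opening: 0.0401
```

At the run end. Lower the collar with the grip, then release.

>>> arm_command:
  rows: "-2 0 -6 0 0 0;-4 0 -11 0 0 0;-5 0 -14.5 0 0 0;-5.5 0 -15.5 0 0 0;-5.5 0 -15.5 0 0 0"

```text
t: 35.0
tool_pos: [0.5978, -0.0429, 0.2272]
tool_rot: [-3.093, -0.001, 0.534]
contact_force: [0.4, 1.8, -0.0]
opening: 0.0402
```

>>> arm_command:
  rows: "0 0 0 0 0 0;0 0 0 0 0 0;0 0 0 0 0 0;0 0 0 0 0 0;7 0 19 0 0 0;20 0 56 0 0 0;34 0 94 0 0 0;34 0 94 0 -10 0;34 0 94 0 -20 0;34 0 94 0 -20 0"
  jaw: 0.95

```text
t: 36.25
tool_pos: [0.631, -0.0428, 0.3233]
tool_rot: [-3.139, -0.002, -0.012]
contact_force: [0.6, 0.1, 0.2]
opening: 0.0809
```

```bash
python3 rot.py 0;python3 - <<'E'
from gb import *
d=grab("wrist");pickle.dump(d,open("w14.pkl","wb"))
P=np.array([.5405,-.0435,.07])
g=cv2.cvtColor(d["frame"],cv2.COLOR_RGB2GRAY)
s=grab("side")["frame"][160:280,250:370];t=grab("top")["frame"]
for th in(.35,.32):
    D=np.array([np.sin(th),0,np.cos(th)]);X=np.array([np.cos(th),0,-np.sin(th)]);Y=np.array([0,1,0])
    a=np.linspace(0,6.28,40)[:,None]
    f=lambda r,R:(lambda q:(q.min(0).round(),q.max(0).round()))(proj(d,P+D*r+R*(np.cos(a)*X+np.sin(a)*Y)))
    print(th,"tip",f(.146,.0095),"collar top dn/up",f(.120,.021),f(.138,.021),"bot dn",f(.104,.021))
o=np.zeros((420,800,3),np.uint8);o[:,:420]=d["frame"][:,70:490];o[:380,420:]=cv2.resize(s,(380,380));cv2.imwrite("pics/lv2.png",o[...,::-1])
E
```

```text
pos [ 0.631  -0.0428  0.3233] open 0.0809 turn to yaw 0.0 [-0.15  0.45 -0.06] z axis [ 0.008  0.003 -1.   ] t 36.25
0.35 tip (array([260., 280.]), array([290., 310.])) collar top dn/up (array([246., 259.]), array([305., 318.])) (array([243., 261.]), array([307., 325.])) bot dn (array([248., 257.]), array([303., 313.]))
0.32 tip (array([260., 287.]), array([290., 317.])) collar top dn/up (array([246., 264.]), array([305., 323.])) (array([243., 267.]), array([307., 331.])) bot dn (array([248., 262.]), array([303., 317.]))
```

View pics/lv2.png

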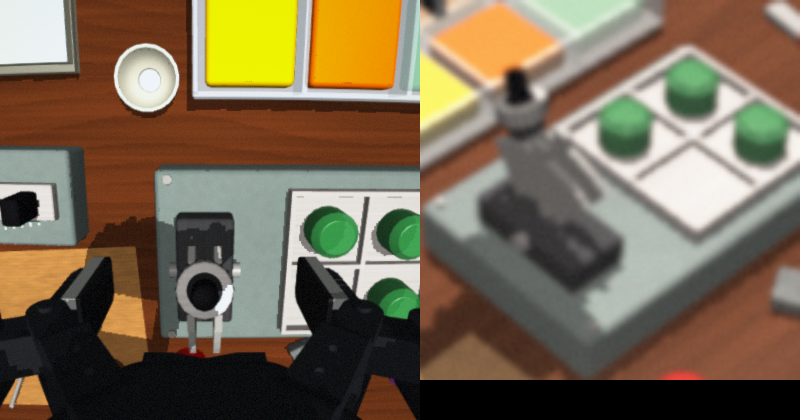

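The lever stands at the run end. The collar ring spans (246..303) in columns, matching the "down" prediction of 246..305, and the black tip stands clear above it. All blanks are unchanged. Now to the slider for a close measurement of the clip.

>>> arm_command:
  rows: "-8 55 0 0 0.4 0;-16 110 0 0 0.4 0;-16 165 -10 0 0.4 0;-16 205 -40 0 0.4 0;-16 213 -80 0 0.4 0;-16 213 -80 0 0.4 0"

```text
t: 37.15
tool_pos: [0.6146, 0.1707, 0.2372]
tool_rot: [-3.141, -0.005, 0.017]
contact_force: [-0.5, -1.6, -0.3]
opening: 0.0811
```

```bash
python3 rot.py -1.2;python3 - <<'E'
from gb import *
d=grab("wrist");pickle.dump(d,open("w15.pkl","wb"))
ye=blobs(d,(18,120,90),(34,255,255),20);print(ye)
cv2.imwrite("pics/w15.png",d["frame"][...,::-1])
E
```

```text
pos [0.6146 0.1707 0.2372] open 0.0811 turn to yaw -1.2 [-0.07 -0.63 -1.37] z axis [-0.011  0.001 -1.   ] t 37.15
[(array([538.9,  25.9]), [534, 0, 11, 56, 305]), (array([553.4,  33.3]), [545, 0, 15, 62, 732]), (array([ 4.8, 78.6]), [0, 70, 13, 22, 133]), (array([251.2, 151.6]), [239, 138, 25, 38, 633]), (array([309.4, 268.9]), [269, 263, 94, 12, 341]), (array([128.2, 273.3]), [123, 271, 12, 7, 21]), (array([284.5, 282.8]), [266, 276, 45, 20, 245]), (array([346.8, 281.8]), [339, 278, 17, 8, 44]), (array([310.2, 286.5]), [302, 286, 18, 2, 24]), (array([110.3, 289.2]), [102, 288, 16, 4, 30]), (array([324.3, 292.5]), [311, 288, 24, 11, 97]), (array([345.1, 302.5]), [324, 299, 41, 9, 131]), (array([273. , 307.4]), [268, 306, 11, 4, 21]), (array([324.4, 313. ]), [309, 309, 29, 11, 99]), (array([356.5, 318.5]), [348, 316, 17, 5, 42]), (array([232.7, 323.5]), [226, 321, 13, 6, 36]), (array([283.8, 323. ]), [278, 321, 13, 5, 26]), (array([335.8, 321.1]), [331, 320, 11, 4, 20]), (array([324.6, 327.2]), [317, 325, 18, 5, 43]), (array([353.1, 354.2]), [340, 348, 27, 13, 98])]
```

View pics/w15.png

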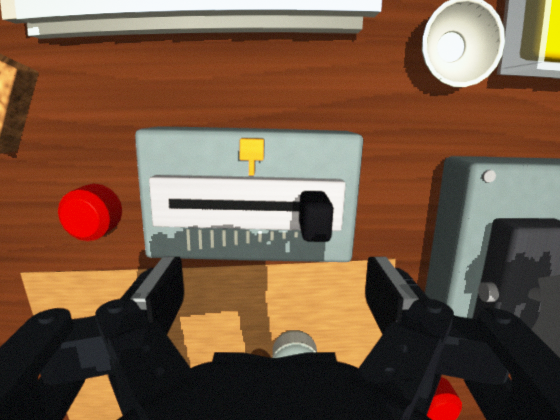

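The nose tip is at about (251,174) and the grip stands at the zero end near (316,215). The slot's left end is at (169,203) and the plate's left/right edges are at 150/345.

```bash
python3 - <<'E'
from gb import *
d=pickle.load(open("w15.pkl","rb"))
hsv=cv2.cvtColor(d["frame"],cv2.COLOR_RGB2HSV);m=cv2.inRange(hsv,(18,100,60),(34,255,255))
for r in range(140,180,4):
    x=np.nonzero(m[r,235:268])[0]
    if len(x): print(r,x.min()+235,x.max()+235)
xs=np.mean([np.nonzero(m[r,235:268])[0].mean()+235 for r in range(164,174)])
print("nose",xs,onz(d,[(xs,170)],.054),onz(d,[(xs,170)],.060))
print("slot L",onz(d,[(169,203)],.064),"plate",onz(d,[(150,178),(345,181)],.064),onz(d,[(153,227),(343,231)],.064))
print("box far edge",onz(d,[(137,130),(362,136)],.05))
b=cv2.inRange(hsv,(0,0,0),(180,255,38))[185:250,290:345]
for r in range(0,65,4): x=np.nonzero(b[r])[0];print(r+185,x.min()+290 if len(x) else '',x.max()+290 if len(x) else '')
g=cv2.cvtColor(d["frame"],cv2.COLOR_RGB2GRAY)[185:248:3,292:342]
for r in g: print(''.join(' .:-=+*#%@'[min(9,int(v)//10)] for v in r))
E
```

```text
140 240 263
144 240 263
148 240 263
152 239 263
156 239 263
160 241 261
164 249 254
168 249 254
172 249 254
nose 251.5 [[0.64028993 0.1880553  0.054     ]] [[0.64132702 0.18763955 0.06      ]]
slot L [[0.61653436 0.25131466 0.064     ]] plate [[0.63609819 0.26419535 0.064     ]
 [0.63385038 0.11733449 0.064     ]] [[0.5969154  0.26586841 0.064     ]
 [0.59390136 0.11645784 0.064     ]]
box far edge [[0.67099375 0.27623179 0.05      ]
 [0.66625288 0.10311313 0.05      ]]
185  
189  
193 302 323
197 301 326
201 300 328
205 290 331
209 290 331
213 300 331
217 300 331
221 300 331
225 301 330
229 301 330
233 302 330
237 303 329
241 315 323
245  
249  
@@@@@@@@@@@@@@@@@@@@@@@@@@@@@@@@@@@@@@@@@@@@@@@@@@
@@@@@@@@@@@@@@@@@@@@@@@@@@@@@@@@@@@@@@@@@@@@@@@@@@
@@@@@@@@@@@@%++++==++=++****#%@@@@@@@@@@@@@@@@@@@@
@@@@@@@@@=. ..   .. ............:#@@@@@@@@@@@@@@@@
@@@@@@@@-.  . .. ........ .  ... ..#@@@@@@@@@@@@@@
@@@@@@@@-.   . ... ............ . ..:@@@@@@@@@@@@@
::.:::..... ......:.....::::.::.......-@@@@@@@@@@@
:.::.::.     ::::::::.:::::::::::::::::-%@@@@@@@@@
:::..... .  ...:::-:--::-:-:------:-::::=@@@@@@@@@
@@@@@@@+.   .:::::---:------::----::-:::=@@@@@@@@@
@@@@@@@=..  .::::--::--::::---:-:--::-::*@@@@@@@@@
@@@@@@@=.. ...:::-:--:::-::::-:----:::::%@@@@@@@@@
@@@@@@@=.  ...:::::---::::::-::---:::::-@@@@@@@@@@
@@@@@@@@- . .:::::::-::::::-::::-:::::-=@@@@@@@@@@
@@@@@@@@*....::::::::::::::::::::::::::*@@@@@@@@@@
@@@@@@@@%-....::-::::::::::-:::::::::::*@@@@@@@@@@
@@@@@@@@%*..:::::::::::.:::::::::::::::#@@@@@@@@@@
@@@@@@@@@%=..::::::::::. ....... ..:::-@@@@@@@@@@@
@@@@@@@@@@@*-::::::. ................+@@@@@@@@@@@@
@@@@@@@@@@@@@@@%%%%%%%#%##%#%#%#%@@@@@@@@@@@@@@@@@
@@@@@@@@@@@@@@@@@@@@@@@@@@@@@@@@@@@@@@@@@@@@@@@@@@
```

The nose is at y about 0.188, so the target at the track is about 0.1885. Grip the slider.

>>> arm_command:
  rows: "0 -15 0 0 -0.6 -1.3;0.5 -29 0 0 -0.6 -1.3;0.5 -29 -40 0 -0.6 -1.3;0.5 -29 -75 0 -0.6 -1.3;0.5 -29 -91 0 -0.6 -1.3;0.5 -29 -91 0 -0.6 -1.3"
  jaw: 0.6

```text
t: 37.95
tool_pos: [0.6163, 0.1403, 0.1488]
tool_rot: [-3.14, 0.034, -0.005]
contact_force: [-0.3, -1.0, -0.0]
opening: 0.0511
```

>>> arm_command:
  rows: "0 0 0 0 0 0;0 0 0 0 0 0;0 0 0 0 0 0;0 0 0 0 0 0;0 0 0 0 0 0"
  jaw: 0.1
  squeeze: 25

```text
t: 38.58
tool_pos: [0.6175, 0.1417, 0.1514]
tool_rot: [-3.137, 0.033, -0.011]
contact_force: [-0.3, 5.1, 3.4]
opening: 0.0191
```

>>> arm_command:
  rows: "0 8 0 0 0 0;0.4 18 0 0 0 0;0.6 28 0 0 0 0;0.8 37 0 0 0 0;1 44 0 0 0 0;1 47 0 0 0 0;1 47 0 0 0 0;1 47 0 0 0 0"

```text
t: 39.58
tool_pos: [0.6185, 0.189, 0.1514]
tool_rot: [-3.136, 0.034, -0.012]
contact_force: [0.7, 1.2, -0.3]
opening: 0.0194
```

>>> arm_command:
  rows: "0 0 0 0 0 0;0 0 0 0 0 0;0 0 0 0 0 0;0 0 20 0 0 0;0 0 60 0 0 0;0 0 90 0 0 0;0 0 90 0 0 0"
  jaw: 0.6

```text
t: 40.45
tool_pos: [0.6205, 0.1894, 0.2472]
tool_rot: [-3.134, 0.034, -0.025]
contact_force: [-0.8, -0.2, -0.5]
opening: 0.0514
```

```bash
cat > chk.py <<'E'
from gb import *
d=grab("wrist");pickle.dump(d,open("w16.pkl","wb"));print(monitor.get_obs()["tool_pos"])
hsv=cv2.cvtColor(d["frame"],cv2.COLOR_RGB2HSV);m=cv2.inRange(hsv,(18,100,60),(34,255,255))
n,l,st,c=cv2.connectedComponentsWithStats(m)
for i in range(1,n):
    if st[i][4]<300: continue
    x,y,w,h,a=st[i]; print("yellow",st[i])
    if 12<w<40 and 100<y<250:
        row=[np.nonzero(l[r]==i)[0] for r in range(y+h-10,y+h-2)]
        xs=np.mean([q.mean() for q in row]);print("nose",xs,onz(d,[(xs,y+h-5)],.056))
        nx=int(xs)
b=cv2.inRange(hsv,(0,0,0),(180,255,45));y0=150
g=cv2.cvtColor(d["frame"],cv2.COLOR_RGB2GRAY)
for r in range(150,250,4): print(r,''.join(' .:-=+*#%@'[min(9,int(v)//10)] for v in g[r,nx-35:nx+35]),nx-35)
E
python3 chk.py; python3 rot.py -1.2
```

```text
[0.61941309 0.18920237 0.24434877]
yellow [534   0  18  67 638]
yellow [552   0   8  71 378]
yellow [265 151  24  36 589]
nose 276.5 [[0.64014792 0.18809904 0.056     ]]
150 @@@@@@@@@@@@@@@@@@@@@@@@@@@@@@@@@@@@@@@@@@@@@@@@@@@@@@@@@@@@@@@@@@@@@@ 241
154 @@@@@@@@@@@@@@@@@@@@@@@@@@@@@@@@@@@@@@@@@@@@@@@@@@@@@@@@@@@@@@@@@@@@@@ 241
158 @@@@@@@@@@@@@@@@@@@@@@@@@@@@@@@@@@@@@@@@@@@@@@@@@@@@@@@@@@@@@@@@@@@@@@ 241
162 @@@@@@@@@@@@@@@@@@@@@@@@@@@@@@@@@@@@@@@@@@@@@@@@@@@@@@@@@@@@@@@@@@@@@@ 241
166 @@@@@@@@@@@@@@@@@@@@@@@@@@@@@@@@@@@@@@@@@@@@@@@@@@@@@@@@@@@@@@@@@@@@@@ 241
170 @@@@@@@@@@@@@@@@@@@@@@@@@@@@@@@@@@@@@@@@@@@@@@@@@@@@@@@@@@@@@@@@@@@@@@ 241
174 @@@@@@@@@@@@@@@@@@@@@@@@@@@@@@@@@@@@@@@@@@@@@@@@@@@@@@@@@@@@@@@@@@@@@@ 241
178 @@@@@@@@@@@@@@@@@@@@@@@@@@@@@@@@@@@@@@@@@@@@@@@@@@@@@@@@@@@@@@@@@@@@@@ 241
182 @@@@@@@@@@@@@@@@@@@@@@@@@@@@@@@@@@@@@@@@@@@@@@@@@@@@@@@@@@@@@@@@@@@@@@ 241
186 @@@@@@@@@@@@@@@@@@@@@@@@@@@@@@@@@@@@@@@@@@@@@@@@@@@@@@@@@@@@@@@@@@@@@@ 241
190 @@@@@@@@@@@@@@@@@@@@@@@@@@@@@@@@@@@@@@@@@@@@@@@@@@@@@@@@@@@@@@@@@@@@@@ 241
194 @@@@@@@@@@@@@@@@@@@@@@@@@@@@@@@@@@@@@@@@@@@@@@@@@@@@@@@@@
[... 457 characters left out ...]
::-:::::.:-------------------- 241
222 @@@@@@@@@@@@@@@@@@@@@-:::::::::::::::::::::::::.+@@@@@@@@@@@@@@@@@@@@@ 241
226 @@@@@@@@@@@@@@@@@@@@@-....::.::::..:::::::::::.:=@@@@@@@@@@@@@@@@@@@@@ 241
230 @@@@@@@@@@@@@@@@@@@@@=..::.:::::::.:::.:.:::::..:@@@@@@@@@@@@@@@@@@@@@ 241
234 @@@@@@@@@@@@@@@@@@@@@-:..:.::::.:.:::::::.::.:..-%@@@@@@@@@@@@@@@@@@@@ 241
238 %%%%%%%@@@@@@@@@%%%%*:....::::::::::::::::.:::..:+%%%%%@%@@@@@@%%@@@@@ 241
242 %%%%%%@@@@@@%%%%%%@@@*. ..:..::::::.:.:.:::.:...:+%#%@@@@@%%%%%%@@@@@@ 241
246 %%%%%%@@@@@@%%%%%%@@@@%-:.......  ...    ......+#%%%%@@@@@%%%%%%%@@@@% 241
pos [0.6194 0.1892 0.2443] open 0.0513 turn to yaw -1.2 [-0.35  0.69  0.03] z axis [ 0.012  0.006 -1.   ] t 40.5
```

```bash
python3 - <<'E'
from gb import *
d=pickle.load(open("w16.pkl","rb"))
print(onz(d,[(262.3,230),(289.3,230),(275.8,230)],.1045),onz(d,[(276.5,182)],.05),onz(d,[(276.5,182)],.060))
# relative: column where the track-line point level with the nose would appear at grip top
for y in(.187,.188,.189,.190): print(y,proj(d,[[.617,y,.1045]]).round(1))
E
```

```text
[[0.61598239 0.1983342  0.1045    ]
 [0.61559908 0.17991053 0.1045    ]
 [0.61579266 0.18912018 0.1045    ]] [[0.63905573 0.1881184  0.05      ]] [[0.64087604 0.18808614 0.06      ]]
0.187 [[278.9 228.3]]
0.188 [[277.4 228.3]]
0.189 [[275.9 228.3]]
0.19 [[274.5 228.3]]
```

The grip is at y = 0.1891 against the mark at about 0.1886, so within 1 mm. Final check of blanks and lever after raising the arm.

>>> arm_command:
  rows: "0 0 50 0 0 0;0 0 100 0 0 0;-60 0 120 0 0 0;-120 0 120 0 0 0;-120 0 120 0 0 0"

```text
t: 41.12
tool_pos: [0.4956, 0.1892, 0.3621]
tool_rot: [-3.136, 0.031, -0.013]
contact_force: [1.8, 0.7, -0.3]
opening: 0.0513
```

```bash
python3 - <<'E'
from gb import *
t=grab("top");s=grab("side")
bt=blobs(t,(50,100,30),(85,255,255),20);bs=blobs(s,(45,80,20),(90,255,255),20)
for c,k in bt:
    print("top",c,k,onz(t,[c],.078)[0].round(3))
    for c2,_ in bs:
        p,e=tri(t,c,s,c2)
        if e<.012: print("   tri",p.round(3),e.round(4))
print("side",bs)
S=pickle.load(open("side0.pkl","rb"));T=pickle.load(open("top0.pkl","rb"))
P=np.array([.5405,-.0435,.07]);D=np.array([np.sin(.35),0,np.cos(.35)])
g=cv2.cvtColor(s["frame"],cv2.COLOR_RGB2GRAY)
for n,r in(("tip",.143),("collar dn",.112),("collar if up",.13)):
    u,v=proj(s,[P+D*r])[0].round().astype(int);print(n,u,v,g[v-1:v+2,u-1:u+2].mean())
print(monitor.get_obs()["t"])
E
```

```text
side [(array([474. ,  77.1]), [445, 64, 58, 28, 113]), (array([335.4, 186.7]), [328, 179, 16, 17, 209]), (array([314.3, 199.3]), [307, 191, 16, 17, 204]), (array([357.2, 201.4]), [350, 193, 16, 17, 203])]
tip 279 183 39.44444444444444
collar dn 281 193 152.44444444444446
collar if up 280 187 15.777777777777779
41.225
```

```bash
python3 -c "
from h import *
print(workorder.finish_job())"
```

```text
the job is handed in; nothing more can be done
None
```

I handed the job in at about 41 s on the robot clock. Every step was done in the order you asked.

**What I did**
- **Speed to zero:** I slid it down to the stop, which showed as 19 N.
- **Blanks:** Three were on the bench. They now stand in the near right, far right and far left bays.
- **Drive lever:** I lifted the collar about 16 mm, swung the lever to the run end, lowered the collar and released it.
- **Speed to the clip:** I then moved the speed slider up to the brass pointer clip.

**Last checks**
- **Blanks:** Earlier wrist and side pictures showed all three standing flat. A final side-view colour check found three green blobs there, and none on the board.
- **Lever:** In the side view the collar reads as seated at the run end (about 0.35 rad), with the black grip standing clear above it.
- **Slider:** The grip is at y = 0.1891 m and the clip mark at about 0.1886 m, so they agree to about 0.5 mm, against a calibration good to about 2 mm.

**What failed or disagreed**
- **Hard contact:** On the second blank the finger tips met the pan wall at about 54 N wrist force, below the 120 N limit. I backed off, turned the jaws to the bay diagonal and set the blank down at about 5 N. I can't tell whether the gripper body's separate 40 N limit came into play; the contact looked to be at the finger tips.
- **Top view:** It gave no blank readings in the last check, probably because the arm blocked it, so that check rests on the side view alone.
- **Bystanders:** I did not measure them at the end. No move touched any of them as far as the forces and pictures showed.

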